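Load the drilling fixture and hold its spring guide at the mark

ROBOT

A 6-joint arm with a two-finger parallel gripper is mounted at the origin on a cart in front of the work surface, level with it; the furniture and walls round the work are solid. World frame = base frame: x ahead of the robot, y to its left, z up, the work surface at z = 0. Lengths are in mm, angles in degrees, forces in N, time in s.
With the tool pointing down it reaches from about 325 to 775 mm from the base axis. Payload 9.3 kg.
Tool frame: the origin (TCP) lies between the finger pads; the fingertips stand 8 mm ahead of it and the grasp point (between the pads) lies 11 mm behind it; z points along the fingers, y is the line along which they close (so a half turn about z gives the same grasp; the last joint's range is limited). The gripper opens to 85 mm and grips with 20 to 120 N. Pads are 22 mm wide; open, the fingers measure 114 mm over their backs; the gripper's body (76 mm by 85 mm) begins 54 mm behind the grasp point. The pads swing forward as they close: fully open they stand 13 mm farther back than shut.
Start: joints at [55.829, 14.817, 1.232, 76.415, 0, 81.257], TCP at [236.157, 496.716, 216.279] pointing down, gripper open.
Joint ranges: [-174.27, 174.27], [-52.1, 104.24], [-59.71, 78.15], [-110.17, 111.67], [-87.03, 83.33], [-180, 180]. Speed limits (degrees/s): [127.2, 127.2, 159.86, 180, 180, 180].

INTERFACE

Orientations are given as [roll, pitch, yaw] about the fixed x, y, z axes, in that order (R = Rz(yaw) Ry(pitch) Rx(roll)).
In Python, from plant import * gives the robot as it stands. The module is installed in compiled form; this text tells all that it offers.
- The arm moves only by the shell command python3 -m pendant 'ROWS' [FORCE]. ROWS is JSON, one flat list of numbers, 7 for each row, row after row: the turn, a rotation vector about the tool's x, y, z scaled (see below), then the shift along the tool's x, y, z scaled (see below), then the closure, from 0 (fully open) to 1 (shut). In form: [wx, wy, wz, x, y, z, hand, wx, wy, wz, x, y, z, hand, ...]. A call has 1 to 20 rows; each row shifts and turns the commanded pose from where the row before left it, along the tool's axes as they then stand; what a row does not reach is not made up. The controller multiplies each number of a shift by 10 cm and each number of a turn by 360 degrees. A row lasts 1/12 s, in which the tool goes at most 41.7 mm and 7.16 degrees, less where a joint would pass 70% of its speed; a pose out of reach is approached as far as the arm can. A call with a number of a shift or a turn outside -1 to 1 is refused whole. A call with a gripper value outside its range is refused whole. The fingers move at their own pace and stop on an object; FORCE is the grip in N (left out, the last holds). Time passes only in rows, so rows that do not move let the fingers close. It gives the time, the measured TCP pose, the force, the opening and the grip force at its end, in the units of the state.
- read_state(): the state, without advancing time (a new reading comes with each control period).
- capture(name): name is "scene" or "top" or "wrist"; returns the picture (480x640x3 uint8, red, green, blue); there is no depth.
- camera_info(name): a dict with "fov_y" (degrees; the focal length in pixels is half the picture's height over the tangent of half this angle, whatever the lens; pixels are square), "cx", "cy" (the principal point, pixels), "pose" (4x4, takes a point from camera to world coordinates); the wrist camera has in their place "T_tool_cam" (4x4, takes a point from camera to tool coordinates, whose origin is the TCP and whose axes are the flange's). Camera axes: x right, y down, z forward; pixel columns grow to the right and rows downward; lengths in mm; the calibration is good to about 2 mm. A picture is of the moment at which its call begins: read the wrist's pose just before it. camera_info takes no time and is no camera call.
- hand_in(): hands the job in; it is judged then, once.
The state is a dict: "clock": time; "joint_pos": joint angles; "joint_velocities": joint speeds; "joint_efforts": joint torques, N m; "tool_pos": TCP position; "eef_rot": TCP orientation; "ft_force": force on the tool from outside, world axes, zero at the start; "torque": the same for the moment, N m; "grip_width": finger opening in mm; "grip_force": force on a finger pad.
Only numpy, scipy, OpenCV 4.12 (cv2) and the standard library are available. Lean on these libraries where they do the work, as an engineer would, in place of code of your own. Each camera call takes 0.05 s, during which the arm holds its last target. There are 200 camera calls.

TASK

The tube offcut is to be drilled: lay the piece of square tube that lies on the bare planks to the left of the drilling fixture (do not drop it) in the notches of both raised rests of the fixture, so that it bridges them with both ends overhanging, and let go of it. Then take the upright post of the spring-loaded guide carriage, pull it out until the carriage's pointer stands level with the pointer of the setting mark, and keep it there: finish while still holding the post, because the spring pulls it back when let go. Leave the other things on the bench where they are.

Things in the scene. Friction and masses are not known exactly. Their poses are not given: they have to be found in the camera images.
- fixture: Fixed drilling fixture: grey base plate 270 x 180 x 10 mm (x -90..180, y -75..105 mm in this frame) with two raised rests, a guide carriage on rods and a setting bar (y 94, top at z 35 mm). Origin on the bench top under the plate, z up. x is the slide direction: the carriage is pulled toward -x.
- rests_mid (a point): Point midway between the two dark rests at notch floor level (fixture 0, -40, 45 mm; same axes). Rests: at x -35 and +35 mm, 10 mm thick in x; notch 40 mm wide in y, floor 45 mm above the bench, lips 10 mm high, 8 mm thick. Clear between the rests down to z 10 mm. The tube lies centred here, lengthwise along x; 15 mm off lengthwise is still fine.
- tube: The loose piece of dark square steel tube (closed in section: all four long sides the same), 30 x 120 x 30 mm, about 0.34 kg, lying on the bare planks left of the fixture (not the similar dark bar at the back edge). Origin at the centre of its underside, y along its length, z up. It changes places with the angle iron and the wooden block.
- tube_center (a point): Centre of the square tube, 15 mm above its underside; axes as tube.
- carriage (a joint): Carriage position in m along fixture -x: 0 = home, grows as pulled out, stop at 0.09. Spring: about 4 N back at home plus 90 N/m (11 N at 0.075). The carriage carries a bar (z 83 to 97 mm) across the tube's line, at home at fixture x 82 to 102 mm, clear of the tube's place; pulled, it passes 8 mm above the tube.
- post_grip (a point): Point on the axis of the carriage's upright round steel post, 122 mm above the bench, good to grip. Post 14 mm in diameter, plain from 58 to 147 mm above the bench; everything else of the fixture is lower than 98 mm. At home at fixture x 62, y 53 mm. Axes as fixture.
- pointer_tip (a point): Tip of the carriage's small dark pointer (a 3 mm thick point on its +y side, 42 mm above the bench); it has the same fixture x as the post and moves with the carriage. Axes as fixture.
- mark_tip (a point): Tip of the setting mark's pointer: a small steel clamp (12 x 18 mm, dark round screw 10 mm across) on the setting bar, pointing at the carriage. It is 40 to 75 mm from the carriage pointer's home along fixture -x, differently each time. At the mark both tips have the same fixture x. Axes as fixture.
- angle_iron: Bystander: rusty piece of angle iron (L-shaped section), 35 x 110 x 35 mm, loose on the bench. Origin at the centre of its underside, y lengthwise.
- wood_block: Bystander: wooden block 45 x 90 x 32 mm, loose. Origin at the centre of its underside, y lengthwise.
- bolt: Bystander: bolt standing on its head, 24 x 27 x 60 mm. Origin at the centre of its underside.
- bearing: Bystander: ball bearing lying flat, 52 mm across, 18 mm high. Origin at the centre of its underside.

How it is judged:
By the outcome, as a careful person would: the job done as asked, in the order asked, and still so for the second after the job is handed in, while the arm keeps its last pose, push and grip.
It also fails if it takes over 53 s, if anything falls off the work surface, if the arm or the gripper's body presses on something with over 40 N, if the wrist force passes 120 N, or if a joint passes its speed limit or range.

## Working session

There is one attempt and no reset: what is moved stays moved. The work goes in short steps, Python scripts to look and compute and a shell command to move; the robot and the scene stay as the last step left them, time stands still between calls to the robot, and variables do not carry over. Pictures are saved under pics/ and viewed, at most 10 in all, crops included, and the job is handed in when it is done.

```bash
mkdir -p pics
python3 - <<'E'
from plant import *
import cv2,numpy as np
for n in("scene","top"):
    im=capture(n); cv2.imwrite(f"pics/{n}0.png",cv2.cvtColor(im,cv2.COLOR_RGB2BGR))
    c=camera_info(n); print(n,c["fov_y"],c["cx"],c["cy"],np.round(c["pose"],3).tolist(), c.keys())
c=camera_info("wrist");print({k:np.round(v,3).tolist() for k,v in c.items()} if True else 0)
s=read_state();print(s)
E
```

```text
scene 50.39247948890717 314.16965956349213 243.70646914800946 [[0.81, -0.372, 0.453, -43.629], [-0.586, -0.531, 0.613, -895.992], [0.013, -0.762, -0.648, 894.618], [0.0, 0.0, 0.0, 1.0]] dict_keys(['fov_y', 'cx', 'cy', 'pose'])
top 49.90111672636225 323.971141983271 235.78535862253696 [[-0.01, -0.996, 0.087, 433.047], [-1.0, 0.011, 0.012, -150.273], [-0.013, -0.087, -0.996, 1276.573], [0.0, 0.0, 0.0, 1.0]] dict_keys(['fov_y', 'cx', 'cy', 'pose'])
{'fov_y': 70.515, 'cx': 320.891, 'cy': 241.167, 'T_tool_cam': [[-0.0, -0.951, -0.309, 79.446], [1.0, -0.0, 0.0, -0.932], [-0.0, -0.309, 0.951, -157.446], [0.0, 0.0, 0.0, 1.0]]}
{'clock': 0.1, 'joint_pos': array([5.58286011e+01, 1.48475045e+01, 1.19470777e+00, 7.64138320e+01,
       7.61734753e-04, 8.12566411e+01]), 'joint_velocities': array([-0.01512076, -0.09158514,  0.14077501,  0.00730072,  0.00105828,
       -0.0039298 ]), 'joint_efforts': array([ 5.38408494e-03, -5.56687582e+01,  3.45075059e+01,  1.14781660e-02,
       -1.47642436e-04,  7.89873297e-06]), 'tool_pos': array([236.01559321, 496.50863899, 215.73104595]), 'eef_rot': array([-1.79934261e+02, -1.08810413e-02,  1.54571953e+02]), 'ft_force': array([ 0.28295837, -0.15034582, -0.17905322]), 'torque': array([ 0.04042362, -0.04857942,  0.01421876]), 'grip_force': 0.0, 'grip_width': 85.30900685566401}
```

View pics/top0.png

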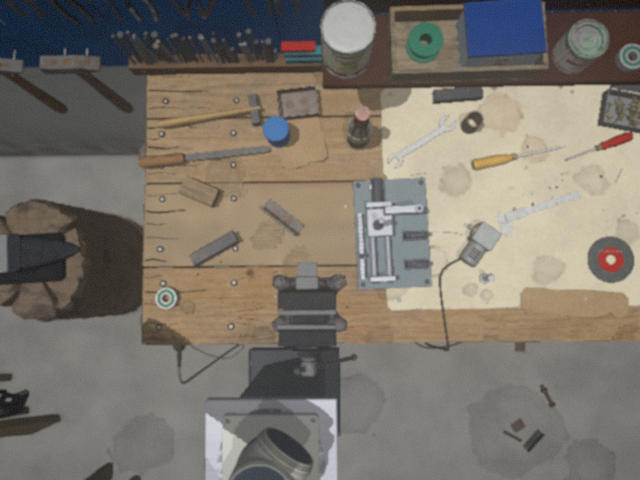

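View pics/scene0.png

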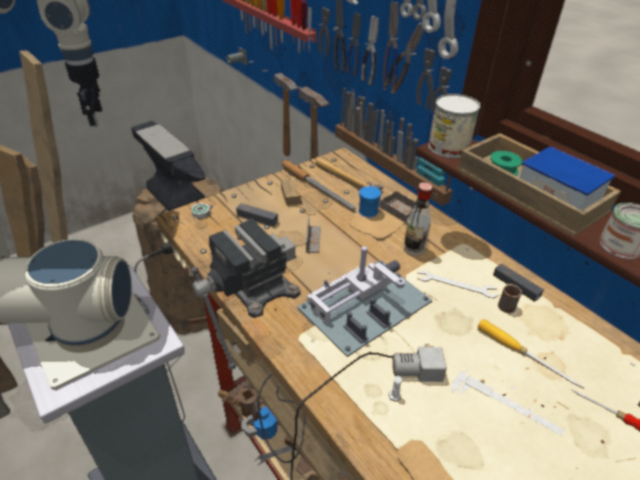

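Run:
```python
import cv2,numpy as np
t=cv2.imread("pics/top0.png");s=cv2.imread("pics/scene0.png")
a=cv2.resize(t[165:300,170:440],None,fx=2.9,fy=2.9,interpolation=cv2.INTER_CUBIC)
b=cv2.resize(s[170:350,225:445],None,fx=3.3,fy=3.3,interpolation=cv2.INTER_CUBIC)
cv2.imwrite("pics/ta.png",a);cv2.imwrite("pics/sb.png",b);print(a.shape,b.shape)
```

```text
(392, 783, 3) (594, 726, 3)
```

View pics/ta.png

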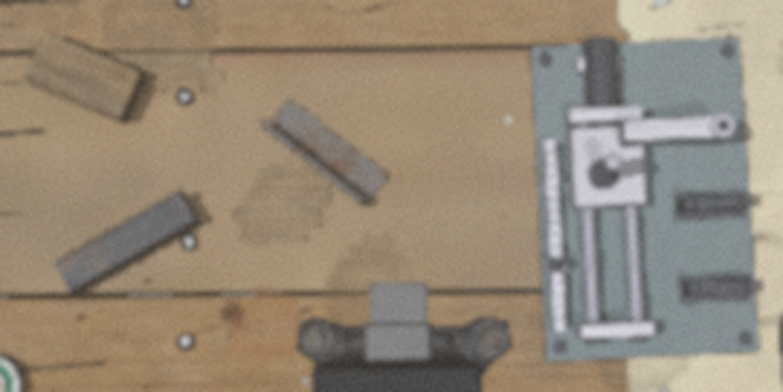

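View pics/sb.png

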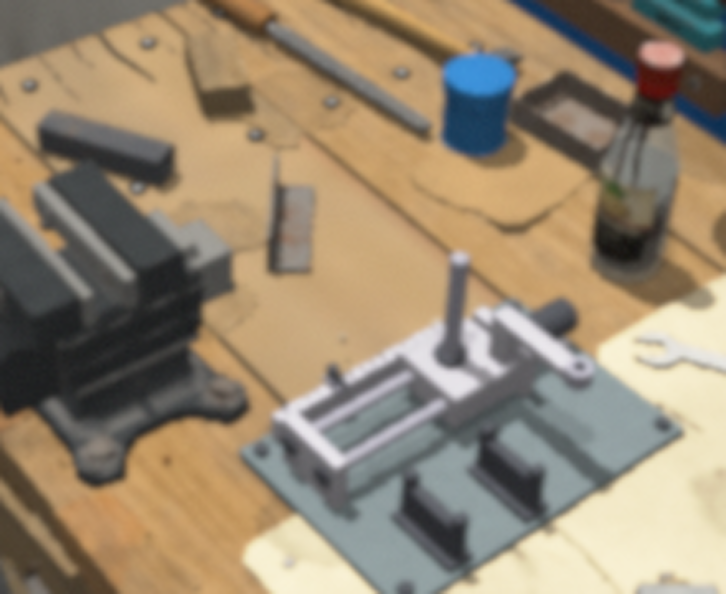

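The tube is the plain dark bar at about (216,247) in the top picture; the open L in the middle, around (283,217), is the angle iron. The fixture spans columns 353–432 and rows 178–290, with the rests on its right side. The setting clamp's dark screw is near (362,256).

```bash
cat > h.py <<'E'
import cv2,numpy as np
from scipy.spatial.transform import Rotation as Ro
from plant import *
def cam(n,st=None):
    c=camera_info(n)
    if n=="wrist":
        T=np.eye(4);T[:3,:3]=Ro.from_euler("xyz",st["eef_rot"],degrees=True).as_matrix();T[:3,3]=st["tool_pos"]
        P=T@np.array(c["T_tool_cam"])
    else: P=np.array(c["pose"])
    return 240/np.tan(np.radians(c["fov_y"]/2)),c["cx"],c["cy"],P
def ray(C,uv,z):
    f,cx,cy,P=C;uv=np.atleast_2d(uv).astype(float)
    d=np.c_[(uv[:,0]-cx)/f,(uv[:,1]-cy)/f,np.ones(len(uv))]@P[:3,:3].T
    o=P[:3,3];return (o+d*((z-o[2])/d[:,2])[:,None])
def proj(C,p):
    f,cx,cy,P=C;q=(np.atleast_2d(p)-P[:3,3])@P[:3,:3]
    return np.c_[f*q[:,0]/q[:,2]+cx,f*q[:,1]/q[:,2]+cy]
def rect(mask,near):
    mask=cv2.morphologyEx(mask.astype(np.uint8)*255,cv2.MORPH_OPEN,np.ones((3,3)))
    cs=cv2.findContours(mask,cv2.RETR_EXTERNAL,cv2.CHAIN_APPROX_NONE)[0]
    cs=[c for c in cs if cv2.contourArea(c)>100]
    c=min(cs,key=lambda c:abs(cv2.pointPolygonTest(c,near,True)) if cv2.pointPolygonTest(c,near,True)<0 else -1e6)
    return c
E
python3 - <<'E'
from h import *
im=cv2.imread("pics/top0.png");C=cam("top")
hsv=cv2.cvtColor(im,cv2.COLOR_BGR2HSV)
for p in [(216,247),(360,200),(420,200),(230,225),(370,275)]: print(p,hsv[p[1],p[0]])
m=(hsv[...,1]<70)&(hsv[...,2]<130)
c=rect(m[:262],(216,247)); r=cv2.minAreaRect(c);print("tube px",r)
b=ray(C,cv2.boxPoints(r),30);print(b.round(0).tolist(),b.mean(0).round(1),np.linalg.norm(b-np.roll(b,1,0),axis=1).round(0))
# hand read plate corners
k=np.array([(532,45),(742,38),(758,350),(547,360)])/2.9+[170,165]
w=ray(C,k,10);print("plate",w.round(1).tolist(),np.linalg.norm(w-np.roll(w,1,0),axis=1).round(0))
print("screw",ray(C,np.array([[556,265]])/2.9+[170,165],45))
E
```

```text
(216, 247) [ 15   9 111]
(360, 200) [ 94  25 143]
(420, 200) [ 90  18 143]
(230, 225) [ 18  68 161]
(370, 275) [ 98  16 124]
tube px ((214.57249450683594, 248.21075439453125), (15.570795059204102, 50.9256591796875), 61.55707550048828)
[[502.0, 194.0, 30.0], [560.0, 85.0, 30.0], [526.0, 67.0, 30.0], [469.0, 175.0, 30.0]] [514.3 130.3  30. ] [ 38. 123.  38. 123.]
plate [[680.5, -209.9, 10.0], [684.3, -389.6, 10.0], [418.4, -395.9, 10.0], [411.7, -218.6, 10.0]] [269. 180. 266. 177.]
screw [[ 489.98308227 -225.30135523   45.        ]]
```

```bash
python3 -m pendant '[0,0,0,-0.342,-0.175,0,0, 0,0,0,-0.342,-0.175,0,0, 0,0,0,-0.342,-0.175,0,0, 0,0,0,-0.342,-0.175,0,0, 0,0,0,-0.342,-0.175,0,0, 0,0,0,-0.342,-0.175,0,0, 0,0,0,-0.342,-0.175,0,0, 0,0,0,-0.342,-0.175,0,0, 0,0,0,-0.342,-0.175,0,0, 0,0,0,-0.342,-0.175,0,0, 0,0,0,-0.342,-0.175,0,0, 0,0,0,-0.342,-0.175,0,0, 0,0,0.017,0,0,0,0, 0,0,0.017,0,0,0,0, 0,0,0.017,0,0,0,0, 0,0,0.017,0,0,0,0, 0,0,0.017,0,0,0,0, 0,0,0.017,0,0,0,0]'
python3 -m pendant '[0,0,0,0,0,0,0, 0,0,0,0,0,0,0, 0,0,0,0,0,0,0]'
python3 - <<'E'
from h import *
s=read_state();im=cv2.cvtColor(capture("wrist"),cv2.COLOR_RGB2BGR);C=cam("wrist",s)
cv2.imwrite("pics/w1.png",im);np.savez("w1.npz",f=C[0],cx=C[1],cy=C[2],P=C[3])
print(s["tool_pos"],s["eef_rot"],proj(C,[516,130,30]))
E
```

```text
clock: 1.6
tool_pos: [516.5, 130.7, 215.9]
eef_rot: [-180.0, -0.0, 117.5]
ft_force: [-0.6, 0.2, 0.9]
grip_width: 85.7
grip_force: 0.0
clock: 1.85
tool_pos: [516.5, 130.8, 216.1]
eef_rot: [-180.0, -0.0, 118.1]
ft_force: [0.8, 0.9, -0.4]
grip_width: 85.4
grip_force: 0.0
[516.53005281 130.83029435 216.08704114] [-1.79974960e+02 -8.28736365e-03  1.18050259e+02] [[321.00085198 211.63369844]]
```

View pics/w1.png

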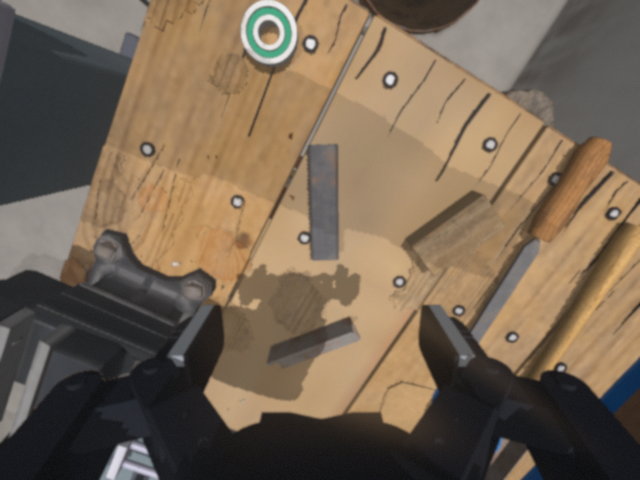

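The wrist view shows the tube upright in the picture, about columns 309–339 and rows 144–260. The angle iron is clear of it at (313,342).

Run:
```python
from h import *
im=cv2.imread("pics/w1.png");d=np.load("w1.npz");C=(d["f"],d["cx"],d["cy"],d["P"])
hsv=cv2.cvtColor(im,cv2.COLOR_BGR2HSV);m=np.zeros(im.shape[:2],bool);m[135:272,296:352]=((hsv[...,1]<75)&(hsv[...,2]<120))[135:272,296:352]
c=rect(m,(324,200));r=cv2.minAreaRect(c);print(r)
b=ray(C,cv2.boxPoints(r),30);print(b.round(1).tolist(),b.mean(0))
e=b-np.roll(b,1,0);print(np.linalg.norm(e,axis=1),np.degrees(np.arctan2(e[:,1],e[:,0])))
print("cam",C[3][:3,3])
```

```text
((320.5, 201.5), (113.0, 33.0), 90.0)
[[470.2, 180.8, 30.0], [498.5, 195.9, 30.0], [555.4, 92.9, 30.0], [523.9, 76.1, 30.0]] [511.98954775 136.43038569  30.        ]
[117.65110773  32.15222998 117.64491778  35.67996301] [ 117.16824537   28.04853141  -61.11364954 -151.94362911]
cam [478.73273232 199.99941626 373.54530829]
```

```bash
python3 -m pendant '[0,0,0,0.07,0.018,0.1,0, 0,0,0,0,0,0.3,0, 0,0,0,0,0,0.3,0, 0,0,0,0,0,0.3,0, 0,0,0,0,0,0.3,0, 0,0,0,0,0,0.3,0, 0,0,0,0,0,0.2,0, 0,0,0,0,0,0.14,0, 0,0,0,0,0,0.1,0, 0,0,0,0,0,0.1,0, 0,0,0,0,0,0.1,0, 0,0,0,0,0,0,0, 0,0,0,0,0,0,0]'
python3 -m pendant '[0,0,0,0,0,0,1, 0,0,0,0,0,0,1, 0,0,0,0,0,0,1, 0,0,0,0,0,0,1, 0,0,0,0,0,0,1, 0,0,0,0,0,0,1, 0,0,0,0,0,0,1, 0,0,0,0,0,0,1, 0,0,0,0,0,0,1, 0,0,0,0,0,0,1]' 50
```

```text
clock: 2.98
tool_pos: [514.9, 137.9, -7.8]
eef_rot: [-180.0, -0.0, 117.9]
ft_force: [-0.5, -0.6, 0.2]
grip_width: 85.7
grip_force: 0.0
clock: 3.82
tool_pos: [515.4, 137.9, -7.1]
eef_rot: [179.9, 0.0, 117.9]
ft_force: [-0.5, 0.4, 6.2]
grip_width: 29.0
grip_force: 50.1
```

```bash
python3 -m pendant '[0,0,0,0,0,-0.1,1, 0,0,0,0,0,-0.2,1, 0,0,0,0,0,-0.4,1, 0,0,0,0,0,-0.4,1, 0,0,0,0,0,-0.4,1, 0,0,0,0,0,-0.4,1, 0,0,0,0,0,-0.4,1, 0,0,-0.0177,0,0,0,1, 0,0,-0.0177,0,0,0,1, 0,0,-0.0177,0,0,0,1, 0,0,-0.0177,0,0,0,1, 0,0,-0.0177,0,0,0,1, 0,0,-0.0177,0,0,0,1, 0,0,-0.0177,0,0,0,1, 0,0,-0.0177,0,0,0,1, 0,0,-0.0177,0,0,0,1, 0,0,-0.0177,0,0,0,1]'
python3 -m pendant '[0,0,0,0.018,-0.2,0,1, 0,0,0,0.018,-0.368,0,1, 0,0,0,0.018,-0.368,0,1, 0,0,0,0.018,-0.368,0,1, 0,0,0,0.018,-0.368,0,1, 0,0,0,0.018,-0.368,0,1, 0,0,0,0.018,-0.368,0,1, 0,0,0,0.018,-0.368,0,1, 0,0,0,0.018,-0.368,0,1, 0,0,0,0.018,-0.368,0,1, 0,0,0,0,-0.168,0,1, 0,0,0,0,0,0,1, 0,0,0,0,0,0,1, 0,0,0,0,0,0,1]'
python3 - <<'E'
from h import *
s=read_state();im=cv2.cvtColor(capture("wrist"),cv2.COLOR_RGB2BGR);C=cam("wrist",s)
cv2.imwrite("pics/w2.png",im);np.savez("w2.npz",f=C[0],cx=C[1],cy=C[2],P=C[3])
print(s["tool_pos"],s["eef_rot"],s["grip_width"],proj(C,[505,-360,45]))
E
```

```text
clock: 5.23
tool_pos: [514.4, 137.8, 222.5]
eef_rot: [-180.0, -0.0, -178.1]
ft_force: [0.1, 0.1, -3.7]
grip_width: 29.3
grip_force: 50.0
clock: 6.4
tool_pos: [506.7, -229.8, 222.3]
eef_rot: [180.0, -0.0, -178.4]
ft_force: [0.7, -0.4, -3.5]
grip_width: 28.7
grip_force: 50.3
[ 506.67524217 -229.83722851  222.32190057] [ 1.79957032e+02 -3.35230985e-02 -1.78435407e+02] 28.734027205196846 [[192.06161663 209.082729  ]]
```

View pics/w2.png

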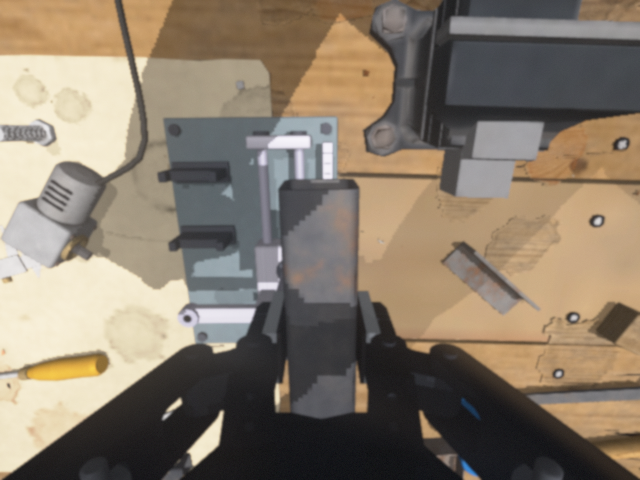

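The tube is held level and central. The fixture's plate has its near-left corner at about (164,118) and its near-right one at (337,117). The two dark rests are at about (195,175) and (203,240).

Run:
```python
from h import *
im=cv2.imread("pics/w2.png");d=np.load("w2.npz");C=(d["f"],d["cx"],d["cy"],d["P"])
w=ray(C,[(164,118),(337,117),(194,343)],10);print(w.round(1).tolist())
e=w[0]-w[1];f=w[2]-w[0]
print(np.linalg.norm(e),np.linalg.norm(f),np.degrees(np.arctan2(-e[1],-e[0]))-90,np.degrees(np.arctan2(f[1],f[0])))
yaw=np.radians((np.degrees(np.arctan2(-e[1],-e[0]))-90+np.degrees(np.arctan2(f[1],f[0])))/2)
R=np.array([[np.cos(yaw),-np.sin(yaw)],[np.sin(yaw),np.cos(yaw)]])
o=(w[0][:2]+w[1][:2])/2-R@[-90,15];o2=(w[0][:2]+w[2][:2])/2-R@[45,-75];print("origin",o,o2)
o=(o+o2)/2;F=lambda x,y,z:proj(C,[*(o+R@[x,y]),z])[0]
print("yaw",np.degrees(yaw),"rests_mid",o+R@[0,-40],"post",o+R@[62,53])
S=3;x0,y0=140,100;k=cv2.resize(im[y0:y0+190,x0:x0+220],None,fx=S,fy=S,interpolation=cv2.INTER_CUBIC)
for pts in [[(sx+a,b,c) for a,b,c in q] for sx in(-35,35) for q in ([(-5,-68,55),(5,-68,55),(5,-60,55),(-5,-60,55)],[(-5,-20,55),(5,-20,55),(5,-12,55),(-5,-12,55)])]+[[(-90,-75,10),(180,-75,10),(180,105,10),(-90,105,10)]]:
    cv2.polylines(k,[np.int32([(F(*p)-[x0,y0]+.5)*S for p in pts])],True,(0,0,255),1)
cv2.imwrite("pics/w2c.png",k)
```

```text
[[418.5, -393.5, 10.0], [412.7, -216.4, 10.0], [686.7, -386.4, 10.0]]
177.18337237729042 268.3157039974451 1.8752094954639063 1.5225765413102843
origin [ 506.02575607 -317.26573291] [ 505.42632143 -316.2871846 ]
yaw 1.6988930183870954 rests_mid [ 506.91191603 -356.75887608] post [ 566.1274982  -261.96164601]
```

View pics/w2c.png

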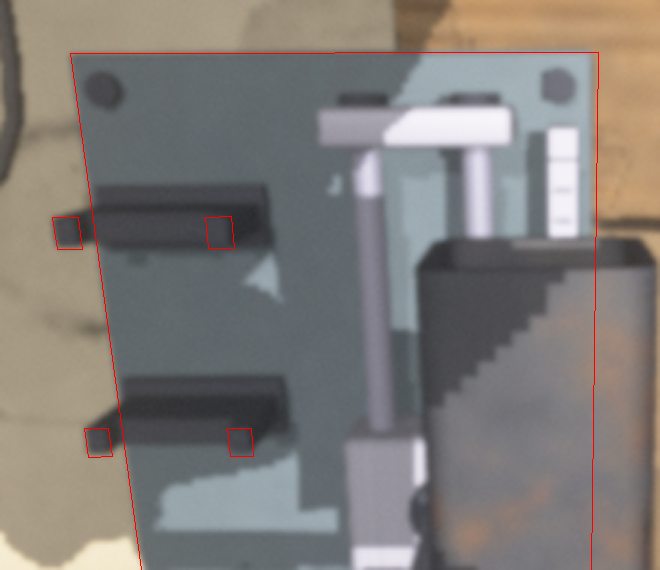

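```bash
python3 -m pendant '[0,0,0,0.008,-0.2185,0,1, 0,0,0,0.008,-0.3685,0,1, 0,0,0,0.008,-0.3685,0,1, 0,0,0,0.007,-0.3185,0,1, 0,0,0,0,0,0,1, 0,0,0,0,0,0.2,1, 0,0,0,0,0,0.4,1, 0,0,0,0,0,0.4,1, 0,0,0,0,0,0.3,1, 0,0,0,0,0,0.2,1, 0,0,0,0,0,0.1,1, 0,0,0,0,0,0,1, 0,0,0,0,0,0,1, 0,0,0,0,0,0,1]'
python3 -m pendant '[0,0,0,0,0,0.05,1, 0,0,0,0,0,0.04,1, 0,0,0,0,0,0.04,1, 0,0,0,0,0,0.03,1, 0,0,0,0,0,0,1]'
```

```text
clock: 7.62
tool_pos: [508.5, -358.2, 64.2]
eef_rot: [-179.9, 0.1, -178.4]
ft_force: [-0.8, -0.3, -3.1]
grip_width: 28.8
grip_force: 50.6
clock: 8.03
tool_pos: [507.1, -357.7, 45.5]
eef_rot: [180.0, -0.0, -178.4]
ft_force: [0.3, 0.3, -2.8]
grip_width: 29.3
grip_force: 50.7
```

Run:
```python
from h import *
im=cv2.cvtColor(capture("scene"),cv2.COLOR_RGB2BGR)
cv2.imwrite("pics/s2.png",cv2.resize(im[220:360,285:465],None,fx=4,fy=4,interpolation=cv2.INTER_CUBIC))
```

```text
(no output)
```

View pics/s2.png

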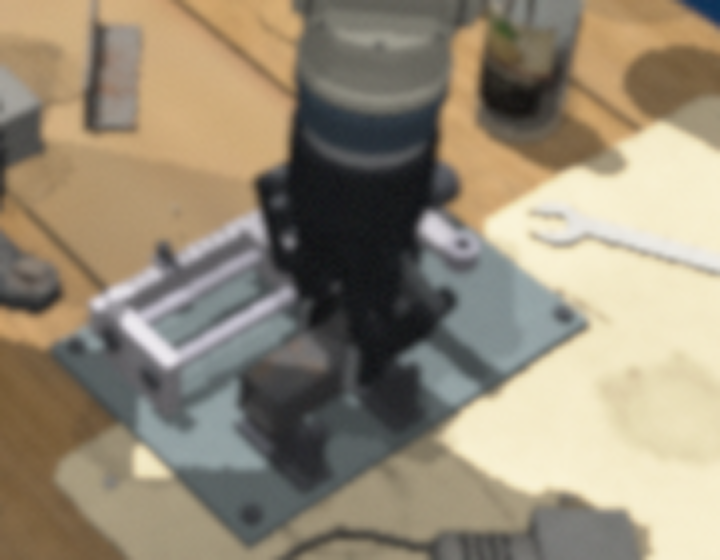

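The tube is above both rests and lined up with the notches. I'll lower it slowly until it touches.

```bash
python3 -m pendant '[0,0,0,0,0,0.02,1, 0,0,0,0,0,0.02,1, 0,0,0,0,0,0.015,1, 0,0,0,0,0,0,1]'; python3 -m pendant '[0,0,0,0,0,0.01,1, 0,0,0,0,0,0.01,1, 0,0,0,0,0,0,1]'
```

```text
clock: 8.42
tool_pos: [507.3, -357.8, 40.4]
eef_rot: [180.0, -0.0, -178.4]
ft_force: [-0.8, 0.1, -2.5]
grip_width: 28.5
grip_force: 50.7
clock: 8.67
tool_pos: [507.4, -357.8, 38.6]
eef_rot: [180.0, -0.0, -178.4]
ft_force: [-0.4, 1.0, -4.3]
grip_width: 29.4
grip_force: 50.7
```

```bash
python3 -m pendant '[0,0,0,0,0,0.01,1, 0,0,0,0,0,0.005,1, 0,0,0,0,0,0,1]'; python3 -m pendant '[0,0,0,0,0,0.007,1, 0,0,0,0,0,0,1]'
```

```text
clock: 8.92
tool_pos: [507.5, -358.0, 38.0]
eef_rot: [-180.0, 0.0, -178.4]
ft_force: [-1.5, 2.2, 3.1]
grip_width: 28.8
grip_force: 51.5
clock: 9.08
tool_pos: [507.6, -358.0, 38.0]
eef_rot: [-179.9, 0.1, -178.4]
ft_force: [-4.4, 3.0, 10.6]
grip_width: 29.3
grip_force: 52.4
```

```bash
python3 -m pendant '[0,0,0,0,0,-0.007,1, 0,0,0,0,0,0,0.6, 0,0,0,0,0,0,0.55, 0,0,0,0,0,0,0.45, 0,0,0,0,0,0,0.4, 0,0,0,0,0,0,0.4, 0,0,0,0,0,0,0.4]'; python3 -m pendant '[0,0,0,0,0,-0.1,0.4, 0,0,0,0,0,-0.2,0.4, 0,0,0,0,0,-0.3,0.4, 0,0,0,0,0,-0.4,0.4, 0,0,0,0,0,-0.4,0, 0,0,0,0,0,-0.4,0, 0,0,0,0,0,0,0, 0,0,0,0,0,0,0, 0,0,0,0,0,0,0]'
python3 - <<'E'
from h import *
s=read_state();im=cv2.cvtColor(capture("wrist"),cv2.COLOR_RGB2BGR);C=cam("wrist",s)
cv2.imwrite("pics/w3.png",im);np.savez("w3.npz",f=C[0],cx=C[1],cy=C[2],P=C[3])
yaw=np.radians(1.7);R=np.array([[np.cos(yaw),-np.sin(yaw)],[np.sin(yaw),np.cos(yaw)]]);o=np.array([505.7,-316.8])
print(s["tool_pos"])
for n,p in dict(post_top=(62,53,147),ptr=(62,80,42),mark=(10,94,35)).items(): print(n,proj(C,[*(o+R@p[:2]),p[2]]))
E
```

```text
clock: 9.67
tool_pos: [507.5, -358.0, 37.2]
eef_rot: [180.0, -0.0, -178.4]
ft_force: [0.2, -0.1, -0.0]
grip_width: 51.2
grip_force: 0.0
clock: 10.42
tool_pos: [507.3, -357.8, 217.6]
eef_rot: [-180.0, 0.0, -178.4]
ft_force: [-0.4, -0.8, -0.7]
grip_width: 85.4
grip_force: 0.0
[ 507.32917909 -357.78238142  217.58129505]
post_top [[444.51191969 324.42565513]]
ptr [[435.7102154  270.72817995]]
mark [[452.22571064 221.55382391]]
```

View pics/w3.png

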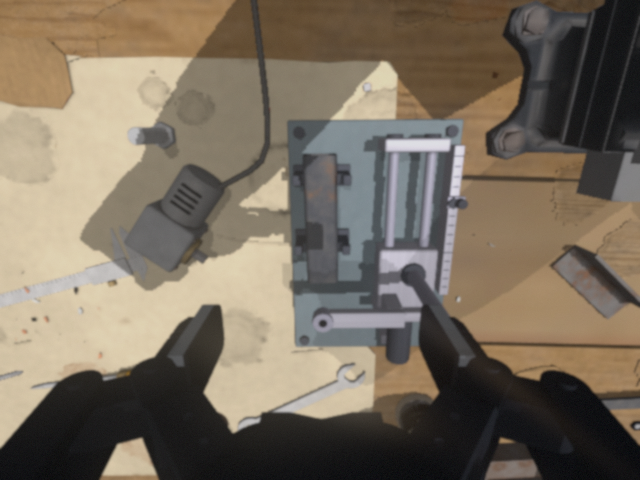

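The tube lies in both notches with its ends overhanging. The post rises from about (412,272), and the setting clamp's screw is at about (457,203).

```bash
python3 - <<'E'
from h import *
im=cv2.imread("pics/w3.png");d=np.load("w3.npz");C=(d["f"],d["cx"],d["cy"],d["P"])
g=cv2.cvtColor(im,cv2.COLOR_BGR2GRAY)
m=np.zeros(g.shape,np.uint8);m[190:216,443:470]=(g[190:216,443:470]<75)*255
n,l,st,ce=cv2.connectedComponentsWithStats(m);print(st[1:].tolist(),ce[1:].round(1).tolist())
yaw=np.radians(1.7);R=np.array([[np.cos(yaw),-np.sin(yaw)],[np.sin(yaw),np.cos(yaw)]]);o=np.array([505.7,-316.8])
for c in ce[1:]:
  for z in(35,42,50): print(z,((ray(C,c,z)[0,:2]-o)@R).round(1))
print("base pred",proj(C,[*(o+R@[62,53]),58]))
E
python3 -m pendant '[0,0,0,-0.205,0.314,0,0, 0,0,0,-0.205,0.314,0,0, 0,0,0,-0.204,0.314,0,0, 0,0,0,0,0,0,0, 0,0,0,0,0,0.3,0, 0,0,0,0,0,0.3,0, 0,0,0,0,0,0.2,0, 0,0,0,0,0,0.165,0, 0,0,0,0,0,0.1,0, 0,0,0,0,0,0,0, 0,0,0,0,0,0,0]' 20
python3 -m pendant '[0,0,0,0,0,0,1, 0,0,0,0,0,0,1, 0,0,0,0,0,0,1, 0,0,0,0,0,0,1, 0,0,0,0,0,0,1, 0,0,0,0,0,0,1, 0,0,0,0,0,0,1, 0,0,0,0,0,0,1, 0,0,0,0,0,0,1, 0,0,0,0,0,0,1]' 20
```

```text
[[443, 190, 6, 26, 90], [455, 199, 8, 8, 36]] [[444.5, 201.6], [457.7, 202.7]]
35 [-10.9  83.7]
42 [-12.3  81.1]
50 [-13.9  78.2]
35 [-9.7 97.2]
42 [-11.2  94.4]
50 [-12.8  91.1]
base pred [[414.20444994 276.95007073]]
clock: 11.38
tool_pos: [565.9, -261.9, 110.3]
eef_rot: [179.9, -0.1, -178.4]
ft_force: [1.0, -0.5, 0.4]
grip_width: 85.3
grip_force: 0.0
clock: 12.22
tool_pos: [566.3, -262.1, 111.1]
eef_rot: [-180.0, 0.0, -178.4]
ft_force: [-0.7, 0.8, 6.1]
grip_width: 13.1
grip_force: 20.9
```

```bash
python3 -m pendant '[0,0,0,0,0,0,1, 0,0,0,0,0,0,1, 0,0,0,0.05,0,0,1, 0,0,0,0.1,0,0,1, 0,0,0,0.1,0,0,1, 0,0,0,0.1,0,0,1, 0,0,0,0.1,0,0,1, 0,0,0,0.1,0,0,1, 0,0,0,0.1,0,0,1, 0,0,0,0.05,0,0,1, 0,0,0,0,0,0,1, 0,0,0,0,0,0,1]' 90
python3 - <<'E'
from h import *
s=read_state();im=cv2.cvtColor(capture("wrist"),cv2.COLOR_RGB2BGR);C=cam("wrist",s)
cv2.imwrite("pics/w4.png",im);np.savez("w4.npz",f=C[0],cx=C[1],cy=C[2],P=C[3])
print(s["tool_pos"],s["ft_force"])
yaw=np.radians(1.7);R=np.array([[np.cos(yaw),-np.sin(yaw)],[np.sin(yaw),np.cos(yaw)]]);o=np.array([505.7,-316.8])
for p in [(-8,80,42),(-11,94,42)]: print(p,proj(C,[*(o+R@p[:2]),p[2]]))
S=6;x0,y0=310,190;cv2.imwrite("pics/w4c.png",cv2.resize(im[y0:y0+95,x0:x0+125],None,fx=S,fy=S,interpolation=cv2.INTER_CUBIC))
E
```

```text
clock: 13.22
tool_pos: [498.2, -264.5, 111.4]
eef_rot: [-179.9, 0.3, -178.4]
ft_force: [10.2, 1.0, 0.1]
grip_width: 10.5
grip_force: 88.1
[ 498.21951174 -264.50800901  111.38563543] [10.23054315  0.98382383  0.1110044 ]
(-8, 80, 42) [[360.92029126 246.24105482]]
(-11, 94, 42) [[380.98800851 242.1766905 ]]
```

View pics/w4c.png

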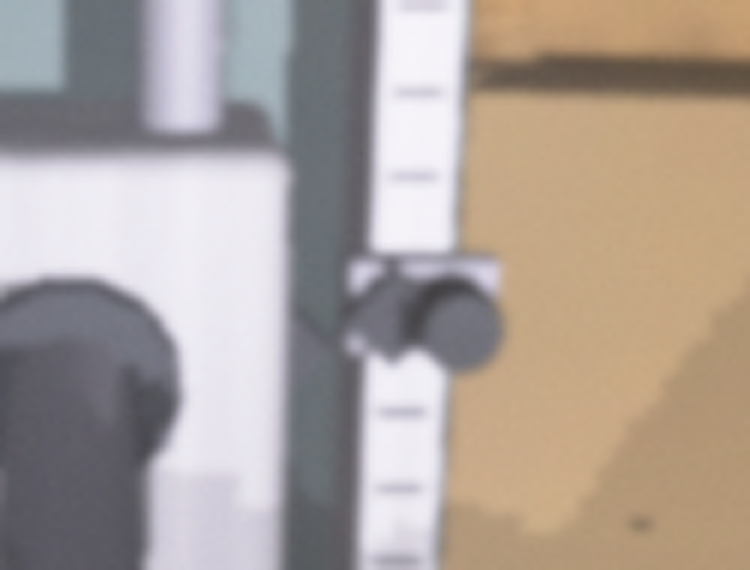

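The crop shows the setting clamp at about (345–500, 258–360), with its dark point's tip near (343,316). The carriage pointer lies in the dark strip to the left of it, so I'll read that strip as numbers.

Run:
```python
from h import *
im=cv2.imread("pics/w4.png");g=cv2.cvtColor(im,cv2.COLOR_BGR2GRAY)
s=im.astype(int)
print("gray cols",list(range(354,384)))
for r in range(228,264): print(r,' '.join('%3d'%v for v in g[r,354:384]))
print("b-r")
for r in range(236,258): print(r,' '.join('%3d'%v for v in (s[r,354:376,0]-s[r,354:376,2])))
```

```text
gray cols [354, 355, 356, 357, 358, 359, 360, 361, 362, 363, 364, 365, 366, 367, 368, 369, 370, 371, 372, 373, 374, 375, 376, 377, 378, 379, 380, 381, 382, 383]
228 233 227 213 176 136 114 111 110 110 110 110 109 107 101  96  98 113 156 212 236 242 244 244 244 243 242 243 243 243 240
229 232 228 211 176 134 114 110 111 109 110 108 108 104 101 100  98 115 160 213 236 242 243 244 244 242 242 242 242 242 240
230 232 226 212 179 138 116 111 110 110 111 110 108 106 100  97  99 114 158 209 231 238 239 239 239 238 237 238 238 238 236
231 232 227 214 182 144 119 111 110 109 109 110 108 103  99  96 100 111 144 185 209 216 217 218 218 217 217 217 218 219 215
232 232 226 213 181 147 121 109 110 110 110 109 108 102  99 105 114 122 137 153 160 160 159 165 169 173 173 173 175 175 171
233 232 227 213 182 145 120 111 111 110 110 110 106 102 106 126 146 157 159 157 145 127 120 135 154 165 168 170 169 167 164
234 231 225 212 182 144 120 112 109 108 108 108 106 103 115 151 181 195 192 182 158 127 116 136 164 182 189 191 189 184 177
235 232 225 211 182 144 118 112 111 109 110 108 107 104 121 161 196 208
[... 4852 characters left out ...]
   9  10  11  10   6   5   3   5   7   8   6   6  11  10
251   5   6  10   8  10  11  11  11  12  10  11  10   6   5   3   4   6   9   6   5   6   7
252   6   5   9   8  10  12  11  10  10  12  10  10   8   4   2   3   6  10   5   4   4   6
253   6   6   9   9  10  11  12  12  10  11  11  10   6   4   3   4   6   6   5   4   4   4
254   6   6   9   9  10  11  12  12  12  11  10   8   7   4   4   4   5   7   5   4   4   4
255   6   7  10   9   9  11  12  11  12  10  11   9   7   5   2   4   6   7   5   3   4   5
256   5   6   8   9  10  12  12  11  11  10  11   9   7   4   3   4   7   6   5   5   4   5
257   6   5   9   9  10  12  13  11  12  12  11   8   6   4   2   5   7   7   6   5   7   6
```

```bash
python3 -m pendant '[0,0,0,0.02,0,0,1, 0,0,0,0.022,0,0,1, 0,0,0,0,0,0,1, 0,0,0,0,0,0,1, 0,0,0,0,0,0,1]'
python3 - <<'E'
from h import *
s=read_state();a=np.mean([cv2.cvtColor(capture("wrist"),cv2.COLOR_RGB2GRAY).astype(float) for _ in range(6)],0)
C=cam("wrist",s);print(s["tool_pos"],s["ft_force"])
p=proj(C,[s["tool_pos"][0],s["tool_pos"][1]+31,42]);print(p)
np.save("w5.npy",a)
for r in range(238,262): print(r,' '.join('%3d'%v for v in a[r,356:384]))
E
```

```text
clock: 13.68
tool_pos: [494.5, -264.6, 111.4]
eef_rot: [-179.9, 0.3, -178.4]
ft_force: [9.7, -0.5, 1.7]
grip_width: 10.8
grip_force: 88.1
[ 494.4856897  -264.632784    111.40673865] [ 9.72561049 -0.46000066  1.66397931]
[[365.69491409 250.20178127]]
238 210 176 137 114 108 109 109 108 109 107 102 108 128 146 155 158 154 140 122 121 141 158 165 167 168 167 166 162
239 209 175 134 110 106 108 109 109 109 106 103 119 152 179 188 187 176 149 118 115 146 173 184 188 187 186 181 172
240 210 175 132 106 103 106 108 108 109 106 106 126 165 194 197 185 167 140 111 110 137 162 175 179 178 174 166 150
241 208 174 132 103  97 103 107 108 108 106 107 129 169 193 184 156 131 112 101 105 118 130 137 141 137 128 118 106
242 208 174 133 106  96  99 104 107 108 106 107 126 163 182 165 128 102  99 104 109 110 109 108 106  96  84  77  73
243 207 175 136 111 100  98 100 104 106 106 105 117 143 155 139 110  99 103 109 111 110 107 100  89  77  68  67  66
244 207 174 137 115 106 100  97  99 105 105 102 105 114 117 108 101 104 110 112 111 106 101  94  83  72  67  69  74
245 206 173 137 118 111 106  99  98 10
[... 1233 characters left out ...]
 139
256 196 159 124 110 109 109 109 109 108 105  99  95  97 117 163 214 233 233 225 221 227 234 237 239 237 230 210 170
257 195 159 124 110 109 109 109 110 108 105 100  95  97 118 167 217 235 239 237 236 237 237 238 239 239 237 226 194
258 194 159 125 111 109 110 109 109 108 105  99  96  98 118 168 218 236 240 240 240 239 238 238 239 239 238 230 202
259 193 158 124 111 110 109 110 109 109 105  99  95  98 120 170 219 236 240 241 240 240 238 238 239 239 238 230 202
260 192 157 124 111 109 110 110 109 108 104  99  96  98 121 172 220 236 239 240 240 239 238 237 238 239 237 229 200
261 191 156 124 111 109 109 110 110 108 105  99  95  98 122 173 220 235 237 236 236 234 233 233 234 236 236 227 195
```

```bash
python3 -c "
from plant import *
print(read_state()['tool_pos'],hand_in())"
```

```text
the job is handed in; nothing more can be done
[ 494.53063296 -264.6650328   111.39677385] None
```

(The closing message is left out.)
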